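Load the free cradle of the bottle warmer and select it

TASK

Two of the bottle warmer's three leaning cradles are taken. Put the slim bottle that stands on the bench into the cradle that is free, fully down on its floor, without dropping it; then turn the selector knob until its white pointer clicks in at that cradle's mark. Leave the other two bottles in their cradles and the things round about where they are.

Things in the scene. Friction and masses are not known exactly. Their poses are not given: they have to be found in the camera images.
- warmer: bottle warmer, a flat grey housing 235 x 310 x 25 mm fixed to the bench, knob on the robot's side, three cradles in a row at the far side. Origin on the bench plane; x points away from the robot across the housing (which reaches from -135 to +100 mm), y along the row of cradles (to the left), z up
- cradle_1: left (+y) cradle (one white dot before it), selector 0.5 rad. Origin: centre of pocket floor, in the warmer's frame (0.065, 0.1, 0.047) m. z runs up a seated bottle's axis, leaning 26 deg (0.45 rad) from vertical to the warmer's -x (to the robot); y is the warmer's y. Pocket 42 x 44 mm inside, open on top; walls above floor along z: robot side 40 mm, left and right 25, far side 13
- cradle_2: middle cradle (two white dots before it), selector 1.0 rad. Origin: centre of pocket floor, in the warmer's frame (0.065, 0, 0.047) m. z runs up a seated bottle's axis, leaning 26 deg (0.45 rad) from vertical to the warmer's -x (to the robot); y is the warmer's y. Pocket 42 x 44 mm inside, open on top; walls above floor along z: robot side 40 mm, left and right 25, far side 13
- cradle_3: right (-y) cradle (three white dots before it), selector 1.5 rad. Origin: centre of pocket floor, in the warmer's frame (0.065, -0.1, 0.047) m. z runs up a seated bottle's axis, leaning 26 deg (0.45 rad) from vertical to the warmer's -x (to the robot); y is the warmer's y. Pocket 42 x 44 mm inside, open on top; walls above floor along z: robot side 40 mm, left and right 25, far side 13
- selector (a joint): black knob, vertical axis; value in rad grows clockwise from above. 0 = off (white ring), 0.5 = cradle 1 (one dot), 1.0 = cradle 2 (two dots), 1.5 = cradle 3 (three dots); starts at off. Click stops every 0.5 rad pull it to the nearest mark (up to 0.04 N m) and hold it. The pointer's direction in the warmer's frame is (1.0 - value) rad, counted from +x towards +y
- selector_grip (a point): centre of the knob's bar grip, on its axis, 45 mm above the bench, in the warmer's frame (-0.09, 0, 0.045) m. The bar is 46 mm long (along the pointer), 14 mm wide, top 57 mm above the bench; it stands on a 50 mm disc whose top is 31 mm above the bench. x axis: the pointer's direction
- bottle_new: slim white bottle with a blue screw cap, 36 mm diameter, 88 mm high overall, about 73 g, standing upright alone on the bench to the right of the warmer; full 36 mm diameter up to about 60 mm height, narrower above. Origin: centre of its underside; z axis towards the cap
- bottle_a: same kind of bottle (36 mm diameter, 88 mm high), already leaning in one of the cradles. Origin: centre of its underside, z towards the cap
- bottle_b: same kind of bottle (36 mm diameter, 88 mm high), already leaning in another of the cradles. Origin: centre of its underside, z towards the cap
- wide_bottle: wider, lower white bottle with a blue cap, 46 mm diameter, 74 mm high, loose bystander on the right, nearer the robot. Origin: centre of its underside
Not all that is in view belongs to the job. Leave any pink look-alike of the bottle_new alone.

How it is judged:
By the outcome, as a careful person would: the job done as asked, in the order asked, and still so for the second after the job is handed in, with the robot touching nothing.
It also fails if it takes over 56 s, if anything falls off the work surface, if the arm or the gripper's body presses on something with over 40 N, if the wrist force passes 120 N, or if a joint passes its speed limit or range.

ROBOT

A 6-joint arm with a two-finger parallel gripper is mounted at the origin on the work surface; the furniture and walls round the work are solid. World frame = base frame: x ahead of the robot, y to its left, z up, the work surface at z = 0. Lengths are in mm, angles in rad, forces in N, time in s.
With the tool pointing down it reaches from about 275 to 1000 mm from the base axis. Payload 8.4 kg.
Tool frame: the origin (TCP) lies at the very end of the fingers, on their centre line; the grasp point (between the pads) lies 19 mm behind it; z points along the fingers, y is the line along which they close (so a half turn about z gives the same grasp; the last joint's range is limited). The gripper opens to 85 mm and grips with 20 to 120 N. Pads are 22 mm wide; open, the fingers measure 114 mm over their backs; the gripper's body (76 mm by 85 mm) begins 54 mm behind the grasp point. The pads swing forward as they close: fully open they stand 13 mm farther back than shut.
Start: joints at [1.271, 0.353, 1.633, -0, 1.155, -0.002], TCP at [183.385, 597.493, 231.281] pointing down, gripper open.
Joint ranges: [-2.63, 2.63], [-0.92, 2.1], [0.06, 2.66], [-1.3, 4.44], [0, 2.69], [-3.02, 3.02]. Speed limits (rad/s): [2.22, 2.22, 2.79, 3.14, 3.14, 3.14].

INTERFACE

Orientations are given as [roll, pitch, yaw] about the fixed x, y, z axes, in that order (R = Rz(yaw) Ry(pitch) Rx(roll)).
In Python, from rig import sensors, grab_frame, camera_params, order gives the robot as it stands. The module is installed in compiled form; this text tells all that it offers.
- The arm moves only by the tool move_arm, never from a script. Its argument "motion" is a list of rows, each a list of 7 numbers: the turn, a rotation vector about the tool's x, y, z in a scale on which 1.0 is 2 pi rad, then the shift along the tool's x, y, z in normalised numbers (1 is 1 m), then the finger opening in m, from 0 to 0.0854. A call has 1 to 8 rows; each row is the pose to reach, as a shift and turn from the pose commanded when the call began, along the tool's axes at that moment; what a row does not reach only later rows make up. A row lasts 1/8 s, in which the tool goes at most 62.5 mm and 10.7 degrees, less where a joint would pass 70% of its speed; a pose out of reach is approached as far as the arm can. A call with a gripper value outside its range is refused whole. The fingers move at their own pace and stop on an object; "grip_force" is the grip in N (left out, the last holds). Time passes only in rows, so rows that repeat a pose let the fingers close. It gives the time, the measured TCP pose, the force, the opening and the grip force at its end, in the units of the state.
- sensors.sense(): the state, without advancing time (a new reading comes with each control period).
- grab_frame(name): name is "scene" or "top" or "wrist"; returns (picture, depth): 480x640x3 uint8, red, green, blue; 480x640 float32, mm along the optical axis (not along the pixel's ray), 0 where there is no reading.
- camera_params(name): a dict with "camera_matrix" (3x3 intrinsics, pixels), "k1" (the pictures are not rectified: a ray, as slopes to the right and down, at radius r is drawn at 1 + k1 r^2 times it, then the intrinsics apply), "world_from_camera" (4x4, takes a point from camera to world coordinates). Camera axes: x right, y down, z forward; pixel columns grow to the right and rows downward; lengths in mm; the calibration is good to about 2 mm. A picture is of the moment at which its call begins: read the wrist's pose just before it. camera_params takes no time and is no camera call; for the wrist camera it gives the pose at the moment of the call.
- order.sign_off(): hands the job in; it is judged then, once.
The state is a dict: "clock": time; "qpos": joint angles; "qvel": joint speeds; "joint_efforts": joint torques, N m; "eef_pos": TCP position; "tcp_rot": TCP orientation; "contact_force": force on the tool from outside, world axes, zero at the start; "wrist_torque": the same for the moment, N m; "opening": opening from 0.0 (shut) to 1.0 (fully open); "grasp_force": force on a finger pad.
Only numpy, scipy, OpenCV 4.12 (cv2) and the standard library are available. Lean on these libraries where they do the work, as an engineer would, in place of code of your own. Each camera call takes 0.05 s, during which the arm holds its last target. There are 200 camera calls.

## Working session

There is one attempt and no reset: what is moved stays moved. The work goes in short steps, Python scripts to look and compute and a tool call to move; the robot and the scene stay as the last step left them, time stands still between calls to the robot, and variables do not carry over. Pictures are saved under pics/ and viewed, at most 10 in all, crops included, and the job is handed in when it is done.

Besides the shell and the picture viewer there is one more tool, called after "Emit:" as name([rows], argument=value, ...), one row to a line, values as JSON. move_arm: Moves the arm, as the interface text tells. Its arguments: {"type":"object","properties":{"motion":{"type":"array","items":{"type":"array","items":{"type":"number"}}},"grip_force":{"type":"number"}},"required":["motion"]}

```bash
mkdir -p pics
cat > h.py <<'E'
import numpy as np, cv2
from rig import sensors, grab_frame, camera_params, order
def save(n,im): cv2.imwrite('pics/'+n+'.png',im[:,:,::-1])
def ray(P,u,v):
    K=P["camera_matrix"];K=np.array(K);d=np.array([(u-K[0,2])/K[0,0],(v-K[1,2])/K[1,1]])
    s=d.copy()
    for _ in range(20): s=d/(1+P["k1"]*(s@s))
    T=np.array(P["world_from_camera"]);return T[:3,3],T[:3,:3]@np.array([s[0],s[1],1.])
def onz(P,u,v,z):
    o,d=ray(P,u,v);return o+d*(z-o[2])/d[2]
def atd(P,u,v,dep):
    o,d=ray(P,u,v);return o+d*dep
E
python3 - <<'E'
from h import *
for n in("scene","top"):
    im,d=grab_frame(n);save(n+'0',im);np.savez(n+'0.npz',im=im,d=d);P=camera_params(n);print(n,P)
print(sensors.sense())
E
```

```text
scene {'camera_matrix': array([[434.44059315,   0.        , 315.84360436],
       [  0.        , 434.44059315, 243.45830941],
       [  0.        ,   0.        ,   1.        ]]), 'k1': 0.0021836552075810115, 'world_from_camera': array([[-8.65470801e-01, -2.65102727e-01,  4.25065685e-01,
         1.03084484e+02],
       [-5.00910929e-01,  4.69753980e-01, -7.26924645e-01,
         5.56968647e+02],
       [-6.96659158e-03, -8.42052102e-01, -5.39351207e-01,
         5.05243741e+02],
       [ 0.00000000e+00,  0.00000000e+00,  0.00000000e+00,
         1.00000000e+00]])}
top {'camera_matrix': array([[624.68739582,   0.        , 322.29816062],
       [  0.        , 624.68739582, 234.94739482],
       [  0.        ,   0.        ,   1.        ]]), 'k1': 0.019134976577356334, 'world_from_camera': array([[-2.53047793e-02, -9.87353500e-01,  1.56501544e-01,
         3.20474220e+02],
       [-9.99651034e-01,  2.61793215e-02,  3.52901294e-03,
        -7.12884244e+01],
       [-7.58148752e-03, -1.56357629e-01, -9.87671409e-01,
         1.16161250e+03],
       [ 0.00000000e+00,  0.00000000e+00,  0.00000000e+00,
         1.00000000e+00]])}
{'clock': 0.1, 'qpos': array([ 1.27061638e+00,  3.53592427e-01,  1.63402204e+00, -1.71345777e-05,
        1.15522568e+00, -2.41845386e-03]), 'qvel': array([-0.00074398, -0.00192959, -0.00244937, -0.00087223, -0.00038113,
       -0.00017884]), 'joint_efforts': array([-3.34180286e-04, -6.06364775e+01, -3.42817998e+01, -2.33865791e-05,
        3.85793115e-03, -1.46833918e-05]), 'eef_pos': array([183.25664622, 597.09621701, 230.64444988]), 'tcp_rot': array([-3.14034512e+00,  1.26504839e-05,  2.84383810e+00]), 'contact_force': array([-0.07317988, -0.38372109,  0.93354199]), 'wrist_torque': array([ 0.00772133,  0.04284171, -0.02137912]), 'grasp_force': 0.0, 'opening': 1.0054727774343482}
```

View pics/scene0.png

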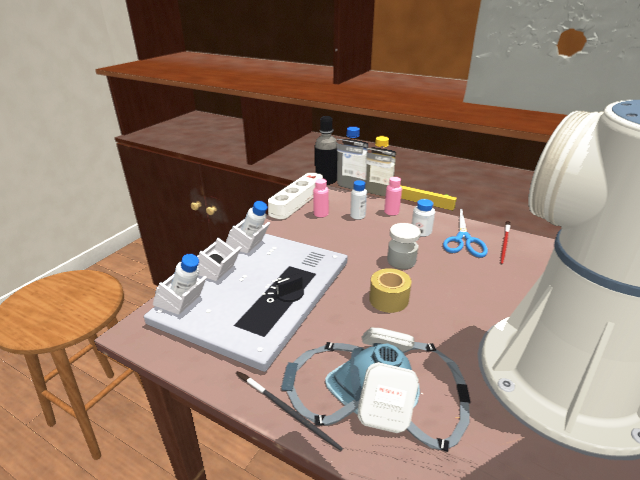

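View pics/top0.png

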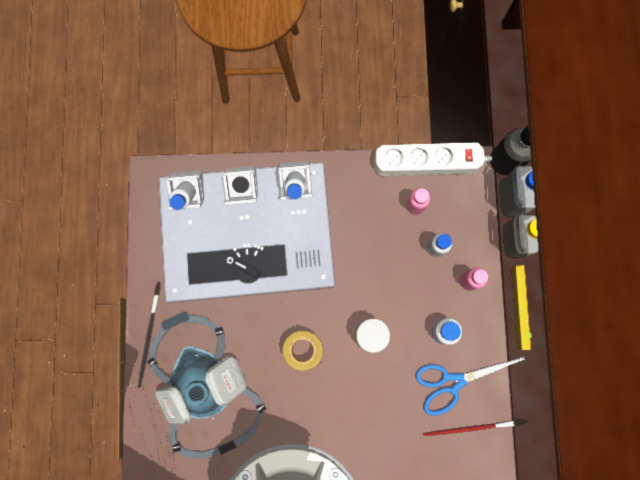

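The top view shows caps in the left (177,200) and right (294,190) cradles. The middle one (240,185) is empty, so cradle_2 and selector 1.0 are the targets. bottle_new is at about (442,243), between two pink ones, and the wide bottle is at (449,331).

```bash
cat > m.py <<'E'
from h import *
P=camera_params("top");f=np.load('top0.npz');im,d=f['im'],f['d']
hsv=cv2.cvtColor(im,cv2.COLOR_RGB2HSV)
blue=cv2.inRange(hsv,(100,150,60),(125,255,255))
n,l,st,c=cv2.connectedComponentsWithStats(blue)
for i in range(1,n):
    if st[i,4]>60:
        dd=np.median(d[l==i]); print('blue',c[i].round(1),st[i,4],atd(P,*c[i],dd).round(1))
v,u=np.nonzero(cv2.inRange(hsv,(160,60,60),(179,200,255)))
# housing: back-project all pixels, points with z near 25
vv,uu=np.mgrid[120:330:1,130:360:1]
X=np.array([atd(P,a,b,d[b,a]) for a,b in zip(uu.ravel(),vv.ravel())]).reshape(210,230,3)
m=((abs(X[:,:,2]-25)<7)).astype(np.uint8)
m=cv2.morphologyEx(m,cv2.MORPH_OPEN,np.ones((3,3)))
n,l,st,c=cv2.connectedComponentsWithStats(m);k=1+np.argmax(st[1:,4]);
cn=max(cv2.findContours((l==k).astype(np.uint8),cv2.RETR_EXTERNAL,cv2.CHAIN_APPROX_NONE)[0],key=len)[:,0]
pts=np.array([onz(P,a+130,b+120,25)[:2] for a,b in cn],np.float32)
r=cv2.minAreaRect(pts);print('housing',r,'\n',cv2.boxPoints(r),'z',np.median(X[l==k][:,2]))
# light-colour mask corners too
for q in [(160,178),(326,164),(333,287),(166,300)]: print(q,onz(P,*q,25).round(1))
E
python3 m.py
python3 - <<'E'
from h import *
im=np.load('top0.npz')['im']
save('c1',cv2.resize(im[145:310,150:345],None,fx=4,fy=3.6,interpolation=cv2.INTER_CUBIC))
E
```

```text
blue [529.8 180.2] 94 [ 561.5 -410.7  157.6]
blue [293.9 191.2] 153 [561.1 -21.3 126.1]
blue [176.9 201.6] 161 [548.1 177.1 126.5]
blue [443.6 241.2] 157 [ 473.9 -277.3   89. ]
blue [450.3 330.8] 265 [ 320.5 -282.7   74.7]
blue [441.8 387.3] 700 [ 221.  -274.3    9.6]
housing ((511.8962707519531, 73.89226531982422), (236.1984100341797, 309.0552978515625), 3.8159148693084717) 
 [[383.77493 220.21771]
 [404.34286 -88.15242]
 [640.0176  -72.43318]
 [619.4497  235.93695]] z 26.37936608460427
(160, 178) [616.4 233.5  25. ]
(326, 164) [635.1 -77.6  25. ]
(333, 287) [404.3 -84.2  25. ]
(166, 300) [388.7 219.1  25. ]
```

View pics/c1.png

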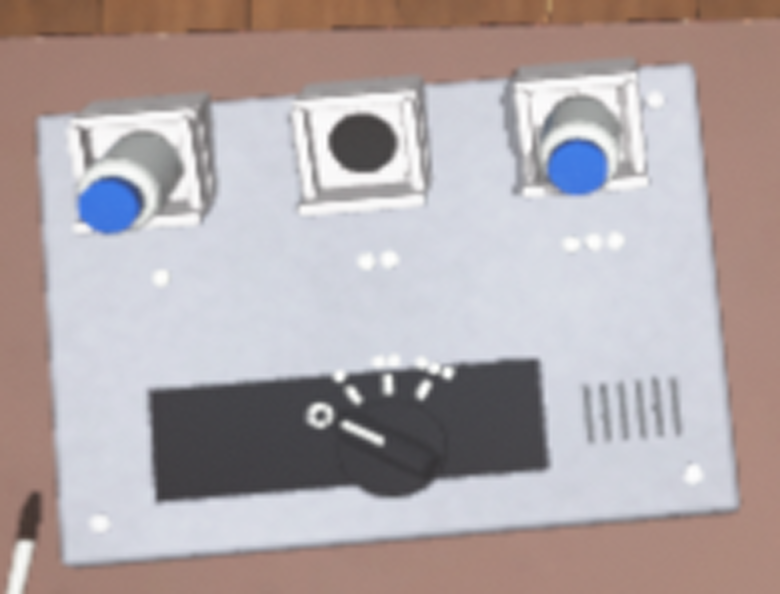

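```bash
cat >> h.py <<'E'
from scipy.spatial.transform import Rotation as Ro
YAW=0.0666; WO=np.array([529.4,75.1,0])
def W(p): return WO+Ro.from_euler('z',YAW).apply(p)   # warmer mm -> world
def toolR(ydeg,tilt=0):   # tool y dir angle in world xy; tilt toward warmer +x
    z=Ro.from_euler('z',YAW).apply([np.sin(tilt),0,-np.cos(tilt)])
    y=np.array([np.cos(np.radians(ydeg)),np.sin(np.radians(ydeg)),0]); y-=z*(y@z);y/=np.linalg.norm(y)
    return Ro.from_matrix(np.c_[np.cross(y,z),y,z])
def go(p,R):
    s=sensors.sense();R0=Ro.from_euler('xyz',s['tcp_rot'])
    r=(R0.inv()*R).as_rotvec();t=R0.inv().apply(np.array(p)-s['eef_pos'])/1000
    print('MOVE',np.r_[r,t].round(4).tolist(),'rows>=',max(np.linalg.norm(r)/.1868,np.linalg.norm(t)/.0625).round(1),'open',s['opening'])
def state():
    s=sensors.sense();print(s['clock'],s['eef_pos'].round(1),s['tcp_rot'].round(3),s['qpos'].round(2),s['opening'],s['contact_force'].round(1),s['grasp_force'])
E
python3 - <<'E'
from h import *
s=sensors.sense();R0=Ro.from_euler('xyz',s['tcp_rot'])
T=np.array(camera_params("wrist")["world_from_camera"]);print('cam in tool',R0.inv().apply(T[:3,3]-s['eef_pos']),(R0.inv()*Ro.from_matrix(T[:3,:3])).as_matrix().round(3),camera_params("wrist")["camera_matrix"][0,0])
print(W([65,0,47]))
go([430,70,260],toolR(0))
E
```

```text
cam in tool [ 6.69617059e+01 -8.75703232e-02 -1.44374759e+02] [[ 0.    -0.965 -0.26 ]
 [ 1.     0.     0.001]
 [-0.001 -0.26   0.965]] 331.246432916983
[594.25589758  79.42580045  47.        ]
MOVE [-0.0011, 0.0008, 1.273, -0.3905, -0.4316, -0.0288] rows>= 9.3 open 1.0054727774343482
```

The manual's scale: turns go in shares of 2 pi rad. Converting my numbers, 1.273 rad / 6.2832 = 0.2026.

Emit:
move_arm([
  [0, 0, 0.0253, -0.049, -0.054, -0.0036, 0.085],
  [0, 0, 0.0506, -0.098, -0.108, -0.0072, 0.085],
  [-0.0001, 0, 0.0759, -0.147, -0.162, -0.0108, 0.085],
  [-0.0001, 0.0001, 0.1012, -0.195, -0.216, -0.0144, 0.085],
  [-0.0001, 0.0001, 0.1265, -0.244, -0.27, -0.018, 0.085],
  [-0.0001, 0.0001, 0.1518, -0.293, -0.324, -0.0216, 0.085],
  [-0.0002, 0.0001, 0.1771, -0.342, -0.378, -0.025, 0.085],
  [-0.0002, 0.0001, 0.2026, -0.3905, -0.4316, -0.0288, 0.085],
])

```text
clock: 1.1
eef_pos: [395.4, 143.3, 256.1]
tcp_rot: [3.141, -0.001, 1.566]
contact_force: [1.0, 0.4, 0.3]
opening: 0.996
grasp_force: 0.0
```

Run:
```python
from h import *
state()
P=camera_params("wrist");im,d=grab_frame("wrist");save('w1',im);np.savez('w1.npz',im=im,d=d,T=P["world_from_camera"])
go([474,-277,200],toolR(-53))
```

```text
1.1 [395.4 143.3 256.1] [ 3.141e+00 -1.000e-03  1.566e+00] [ 0.34 -0.    2.01  0.    1.13  0.35] 0.9955831697193209 [1.  0.4 0.3] 0.0
MOVE [0.0036, 0.0007, 0.9091, -0.413, 0.0823, 0.0576] rows>= 6.8 open 0.9953640937880025
```

View pics/w1.png

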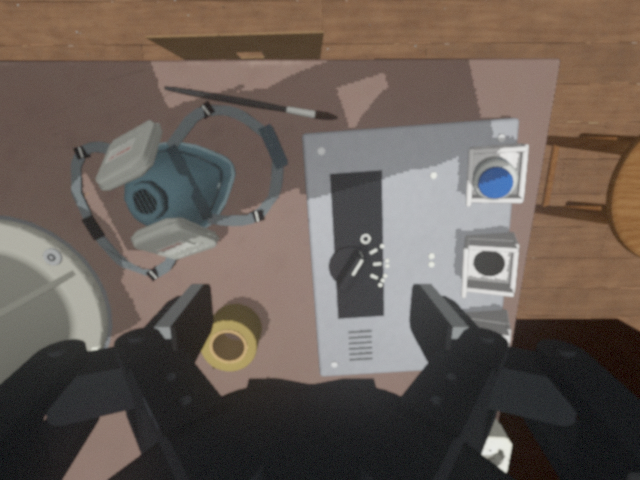

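The wrist view shows the empty pocket's dark disc at about (489,264), housing corners at (305,134) and (320,376), and the knob at (347,264).

In the tool's units: 0.909 rad / 6.2832 = 0.1447.

Emit:
move_arm([
  [0.0001, 0, 0.0207, -0.059, 0.012, 0.008, 0.085],
  [0.0002, 0, 0.0414, -0.118, 0.024, 0.016, 0.085],
  [0.0002, 0, 0.0621, -0.177, 0.035, 0.024, 0.085],
  [0.0003, 0.0001, 0.0828, -0.236, 0.047, 0.033, 0.085],
  [0.0004, 0.0001, 0.1035, -0.295, 0.059, 0.041, 0.085],
  [0.0005, 0.0001, 0.1241, -0.354, 0.07, 0.049, 0.085],
  [0.0006, 0.0001, 0.1447, -0.413, 0.0823, 0.0576, 0.085],
  [0.0006, 0.0001, 0.1447, -0.413, 0.0823, 0.0576, 0.085],
])

```text
clock: 2.15
eef_pos: [477.4, -271.2, 196.7]
tcp_rot: [-3.137, 0.001, 0.657]
contact_force: [0.1, 0.9, -0.1]
opening: 0.996
grasp_force: 0.0
```

Run:
```python
from h import *
state()
P=camera_params("wrist");im,d=grab_frame("wrist");save('w2',im);np.savez('w2.npz',im=im,d=d,T=P["world_from_camera"])
hsv=cv2.cvtColor(im,cv2.COLOR_RGB2HSV)
n,l,st,c=cv2.connectedComponentsWithStats(cv2.inRange(hsv,(100,150,60),(125,255,255)))
for i in range(1,n):
    if st[i,4]>100: print('blue',c[i].round(1),st[i],atd(P,*c[i],np.median(d[l==i])).round(1),onz(P,*c[i],82).round(1))
# warmer check from w1
f=np.load('w1.npz');Q=dict(P);Q["world_from_camera"]=f['T'];im=f['im']
g=cv2.cvtColor(im,cv2.COLOR_RGB2GRAY)
m=(g[240:290,460:520]<70).astype(np.uint8);n,l,st,c=cv2.connectedComponentsWithStats(m)
for i in range(1,n):
    if st[i,4]>50:
        p=onz(Q,c[i][0]+460,c[i][1]+240,47);print('hole',c[i]+[460,240],st[i],p.round(1),'expected',W([65,0,47]).round(1), 'depth pt',atd(Q,c[i][0]+460,c[i][1]+240,f['d'][int(c[i][1]+240),int(c[i][0]+460)]).round(1))
for q,e in [((305,134),(-135,155,25)),((320,376),(-135,-155,25))]: print(onz(Q,*q,25).round(1),W(e).round(1))
f=np.load('top0.npz');P=camera_params("top");im=f['im'];g=cv2.cvtColor(im,cv2.COLOR_RGB2GRAY)
m=(g[165:205,225:255]<70).astype(np.uint8);n,l,st,c=cv2.connectedComponentsWithStats(m)
for i in range(1,n):
    if st[i,4]>50: print('top hole',onz(P,*(c[i]+[225,165]),47).round(1),st[i])
```

```text
2.15 [ 477.4 -271.2  196.7] [-3.137e+00  1.000e-03  6.570e-01] [-0.52  0.28  1.83  0.    1.04  0.39] 0.995872421466341 [ 0.1  0.9 -0.1] 0.0
blue [316.7 237.1] [303 223  28  29 653] [ 475.2 -276.8   89.5] [ 473.6 -278.1   82. ]
blue [595.6 294.5] [ 555  264   74   59 2595] [ 563.8 -418.1  158.2] [ 578.3 -496.    82. ]
blue [219. 363.] [201 346  36  36 849] [ 320.8 -282.1   75.5] [ 325.9 -280.8   82. ]
[388.5 221.2  25. ] [384.4 220.8  25. ]
[405.6 -86.   25. ] [405.  -88.5  25. ]
top hole [601.1  82.6  47. ] [ 9 13 12  8 53]
```

View pics/w2.png

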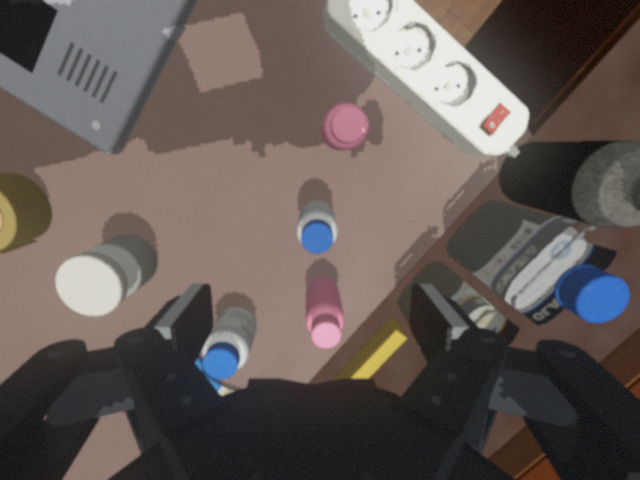

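The wrist view shows the bottle's cap at (317,237), clear of the fingers' closing line. The pinks at (346,127) and (325,320) lie across that line. It agrees with the top camera to about 1 mm.

Run:
```python
from h import *
go([474.5,-277,130],toolR(-53)); go([474.5,-277,29],toolR(-53))
```

```text
MOVE [-0.0057, 0.0005, 0.0135, -0.0067, 0.0052, 0.0668] rows>= 1.1 open 0.9944016341935887
MOVE [-0.0057, 0.0005, 0.0135, -0.0066, 0.0057, 0.1678] rows>= 2.7 open 0.9944016341935887
```

In the tool's units: 0.0135 rad / 6.2832 = 0.0021.

Emit:
move_arm([
  [-0.0009, 0.0001, 0.0021, -0.0067, 0.0052, 0.04, 0.085],
  [-0.0009, 0.0001, 0.0021, -0.0067, 0.0053, 0.07, 0.085],
  [-0.0009, 0.0001, 0.0021, -0.0067, 0.0054, 0.1, 0.085],
  [-0.0009, 0.0001, 0.0021, -0.0066, 0.0055, 0.13, 0.085],
  [-0.0009, 0.0001, 0.0021, -0.0066, 0.0057, 0.16, 0.085],
  [-0.0009, 0.0001, 0.0021, -0.0066, 0.0057, 0.168, 0.085],
  [-0.0009, 0.0001, 0.0021, -0.0066, 0.0057, 0.168, 0.085],
])

```text
clock: 3.08
eef_pos: [475.2, -275.0, 30.0]
tcp_rot: [3.141, -0.0, 0.649]
contact_force: [-0.2, -0.7, 0.5]
opening: 0.994
grasp_force: 0.0
```

Run:
```python
from h import *
state();go([474.5,-277,29],toolR(-53))
```

```text
3.075 [ 475.2 -275.    30. ] [ 3.141 -0.     0.649] [-0.53  0.51  1.94  0.    0.69  0.39] 0.9943738684903859 [-0.2 -0.7  0.5] 0.0
MOVE [0.0009, -0.0004, 0.0036, -0.0017, 0.0012, 0.001] rows>= 0.0 open 0.9943738684903859
```

In the tool's units: 0.0009 rad / 6.2832 = 0.0001.

Emit:
move_arm([
  [0.0001, 0, 0, -0.0015, 0.001, 0.001, 0.07],
  [0.0001, 0, 0, -0.0015, 0.001, 0.001, 0.05],
  [0.0001, 0, 0, -0.0015, 0.001, 0.001, 0.025],
  [0.0001, 0, 0, -0.0015, 0.001, 0.001, 0.025],
  [0.0001, 0, 0, -0.0015, 0.001, 0.001, 0.025],
  [0.0001, 0, 0, -0.0015, 0.001, 0.001, 0.025],
  [0.0001, 0, 0, -0.0015, 0.001, 0.001, 0.025],
  [0.0001, 0, 0, -0.0015, 0.001, 0.001, 0.025],
], grip_force=35)

```text
clock: 4.08
eef_pos: [475.0, -277.8, 29.6]
tcp_rot: [3.14, -0.001, 0.648]
contact_force: [-1.5, -0.2, 5.8]
opening: 0.401
grasp_force: 34.5
```

Run:
```python
from h import *
state();
go([475,-275,150],toolR(-53))
# hover: bottle base 60mm above floor along tilted axis
z=Ro.from_euler('z',YAW).apply([-np.sin(.45),0,np.cos(.45)])
print(W([65,0,47])+z*(29+60),W([65,0,47])+z*29,z)
```

```text
4.075 [ 475.  -277.8   29.6] [ 3.14e+00 -1.00e-03  6.48e-01] [-0.53  0.51  1.94  0.    0.69  0.39] 0.40141044473039955 [-1.5 -0.2  5.8] 34.46459979780229
MOVE [0.0016, -0.001, 0.0024, 0.0018, -0.002, -0.1204] rows>= 1.9 open 0.40141044473039955
[555.62978786  76.84949129 127.13979211] [581.66986183  78.58632893  73.11296597] [-0.43400123 -0.02894729  0.9004471 ]
```

Emit:
move_arm([
  [0, 0, 0, 0, 0, -0.02, 0.025],
  [0, 0, 0, 0, 0, -0.06, 0.025],
  [0, 0, 0, 0, 0, -0.11, 0.025],
  [0, 0, 0, 0, 0, -0.16, 0.025],
  [0, 0, 0, 0, 0, -0.2, 0.025],
  [0, 0, 0, 0, 0, -0.2, 0.025],
])

```text
clock: 4.82
eef_pos: [476.1, -278.4, 232.5]
tcp_rot: [3.135, -0.003, 0.648]
contact_force: [-0.3, 0.1, -1.4]
opening: 0.401
grasp_force: 35.2
```

Run:
```python
from h import *
state();
im,d=grab_frame("wrist");save('w3',im)
go([490,72.5,230],toolR(-90+np.degrees(YAW),.45))
```

```text
4.825 [ 476.1 -278.4  232.5] [ 3.135e+00 -3.000e-03  6.480e-01] [-0.53  0.23  1.8   0.    1.1   0.39] 0.4014341065162075 [-0.3  0.1 -1.4] 35.18132855911972
MOVE [-0.1281, 0.4345, 0.5722, 0.2235, -0.2702, -0.0003] rows>= 5.6 open 0.39911645677987134
```

View pics/w3.png

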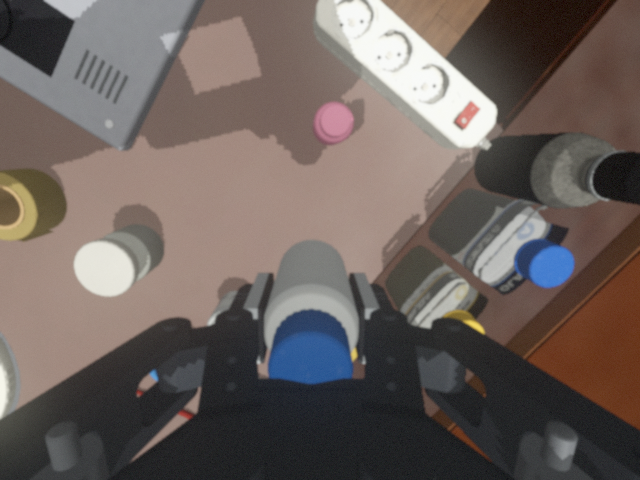

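The bottle is held squarely between the pads (about (312,310)). I'll carry it over the warmer at height, tilting on the way.

In the tool's units: 0.4345 rad / 6.2832 = 0.0692.

Emit:
move_arm([
  [-0.0025, 0.0086, 0.0115, 0.028, -0.034, 0, 0.025],
  [-0.0051, 0.0173, 0.0228, 0.056, -0.068, 0, 0.025],
  [-0.0076, 0.0259, 0.0342, 0.084, -0.101, 0, 0.025],
  [-0.0102, 0.0345, 0.0455, 0.112, -0.135, 0, 0.025],
  [-0.0127, 0.0433, 0.057, 0.14, -0.169, 0, 0.025],
  [-0.0153, 0.0519, 0.0683, 0.168, -0.203, 0, 0.025],
  [-0.0178, 0.0605, 0.0797, 0.196, -0.236, 0, 0.025],
  [-0.0204, 0.0692, 0.091, 0.2235, -0.27, 0, 0.025],
])

```text
clock: 5.88
eef_pos: [488.2, 68.4, 227.1]
tcp_rot: [3.141, -0.44, 0.073]
contact_force: [0.0, -0.8, -1.0]
opening: 0.402
grasp_force: 35.2
```

Run:
```python
from h import *
state();
P=camera_params("wrist");im,d=grab_frame("wrist");save('w4',im);np.savez('w4.npz',im=im,d=d,T=P["world_from_camera"])
T,Ts=[grab_frame(n) for n in("top","scene")];np.savez('t4.npz',im=T[0],d=T[1])
R=toolR(-90+np.degrees(YAW),.45);z=-R.as_matrix()[:,2]
go(W([65,0,47])+z*(29.5+60),R)
```

```text
5.875 [488.2  68.4 227.1] [ 3.141 -0.44   0.073] [ 0.16 -0.05  2.22 -0.08  0.54  1.72] 0.40150482569661844 [ 0.  -0.8 -1. ] 35.235609869159816
MOVE [-0.0031, 0.013, 0.012, 0.0197, -0.0029, 0.1187] rows>= 1.9 open 0.40117605700771447
```

View pics/w4.png

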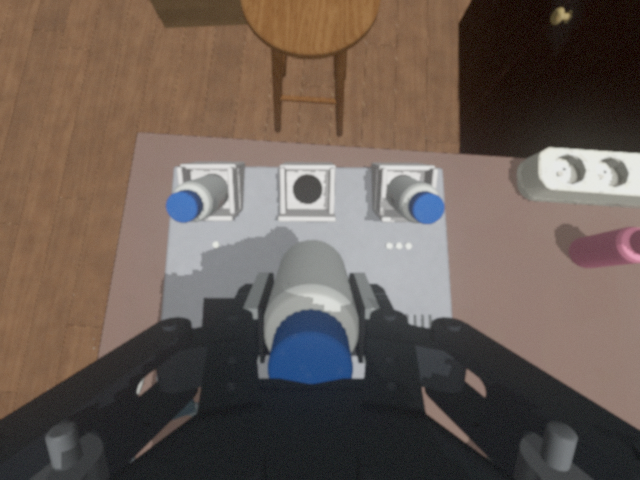

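The empty pocket is at (279–335, 166–217) with its hole at about (307,188). I'll check the warmer pose against it before descending.

Run:
```python
from h import *
f=np.load('w4.npz');im,d=f['im'],f['d'];P=dict(camera_params("wrist"));P["world_from_camera"]=f['T']
g=cv2.cvtColor(im,cv2.COLOR_RGB2GRAY)
def hole(P,g,d,x0,y0,x1,y1,t):
    n,l,st,c=cv2.connectedComponentsWithStats((g[y0:y1,x0:x1]<t).astype(np.uint8))
    for i in range(1,n):
        if st[i,4]>40:
            q=c[i]+[x0,y0];print('hole',q.round(1),st[i],onz(P,*q,47).round(1),atd(P,*q,np.median(d[y0:y1,x0:x1][l==i])).round(1))
hole(P,g,d,285,170,328,208,75)
hsv=cv2.cvtColor(im,cv2.COLOR_RGB2HSV)
def caps(P,hsv,d):
    n,l,st,c=cv2.connectedComponentsWithStats(cv2.inRange(hsv,(100,150,60),(125,255,255)))
    for i in range(1,n):
        if 60<st[i,4]<2000: print('cap',c[i].round(1),atd(P,*c[i],np.median(d[l==i])).round(1))
caps(P,hsv,d)
f=np.load('top0.npz');P=camera_params("top");g=cv2.cvtColor(f['im'],cv2.COLOR_RGB2GRAY)
hole(P,g,f['d'],226,170,254,200,75)
print('exp hole',W([65,0,47]),'caps',W([26.7,100,126]),W([26.7,-100,126]))
```

```text
cap [181.4 205.1] [547.9 177.8 127.5]
cap [430.1 206.2] [561.5 -21.9 127.3]
hole [240.2 184.3] [  7   8  15  14 158] [595.   80.6  47. ] [594.4  80.3  49.2]
exp hole [594.25589758  79.42580045  47.        ] caps [549.38572954 176.65520969 126.        ] [562.69588478 -22.90139824 126.        ]
```

```bash
sed -i 's/WO=np.array.*/WO=np.array([529.3,76.0,0])/' h.py
python3 - <<'E'
from h import *
R=toolR(-90+np.degrees(YAW),.45);z=-R.as_matrix()[:,2]
go(W([65,0,47])+z*(29.5+60),R)
E
```

```text
MOVE [-0.0031, 0.013, 0.012, 0.0197, -0.0038, 0.1187] rows>= 1.9 open 0.40117605700771447
```

In the tool's units: 0.013 rad / 6.2832 = 0.0021.

Emit:
move_arm([
  [-0.0005, 0.0021, 0.0019, 0.01, -0.002, 0.02, 0.025],
  [-0.0005, 0.0021, 0.0019, 0.0197, -0.0038, 0.06, 0.025],
  [-0.0005, 0.0021, 0.0019, 0.0197, -0.0038, 0.1, 0.025],
  [-0.0005, 0.0021, 0.0019, 0.0197, -0.0038, 0.118, 0.025],
  [-0.0005, 0.0021, 0.0019, 0.0197, -0.0038, 0.118, 0.025],
  [-0.0005, 0.0021, 0.0019, 0.0197, -0.0038, 0.118, 0.025],
])

```text
clock: 6.78
eef_pos: [557.0, 75.0, 130.3]
tcp_rot: [-3.141, -0.452, 0.062]
contact_force: [0.3, 0.4, -0.5]
opening: 0.406
grasp_force: 35.3
```

Run:
```python
from h import *
state()
R=toolR(-90+np.degrees(YAW),.45);z=-R.as_matrix()[:,2]
go(W([65,0,47])+z*(29.5+60),R)
go(W([65,0,47])+z*(29.5),R)
im,d=grab_frame("scene");save('s5',cv2.resize(im[180:340,120:300],None,fx=4,fy=3.6,interpolation=cv2.INTER_CUBIC))
```

```text
6.775 [557.   75.  130.3] [-3.141 -0.452  0.062] [ 0.16  0.23  2.19 -0.15  0.28  1.8 ] 0.40551513694253694 [ 0.3  0.4 -0.5] 35.30137731311697
MOVE [0.0019, -0.0025, -0.0043, -0.0025, -0.0028, 0.0018] rows>= 0.1 open 0.40551513694253694
MOVE [0.0019, -0.0025, -0.0043, -0.0027, -0.0029, 0.0618] rows>= 1.0 open 0.40551513694253694
```

View pics/s5.png

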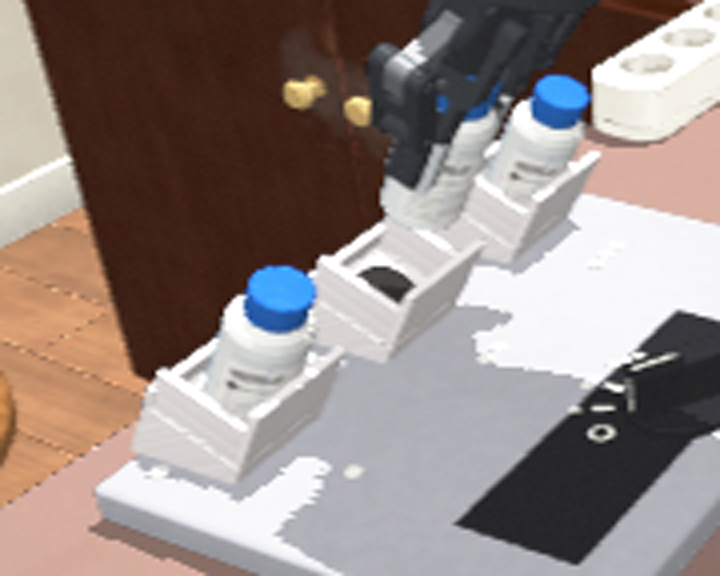

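The bottle hangs just above the middle pocket (about (435,190) in the crop), parallel to the seated ones. I'll descend slowly.

In the tool's units: -0.004 rad / 6.2832 = -0.0006.

Emit:
move_arm([
  [0.0003, -0.0004, -0.0006, -0.0026, -0.0028, 0.005, 0.025],
  [0.0003, -0.0004, -0.0006, -0.0026, -0.0028, 0.013, 0.025],
  [0.0003, -0.0004, -0.0006, -0.0026, -0.0028, 0.021, 0.025],
  [0.0003, -0.0004, -0.0006, -0.0026, -0.0028, 0.029, 0.025],
  [0.0003, -0.0004, -0.0006, -0.0026, -0.0028, 0.037, 0.025],
  [0.0003, -0.0004, -0.0006, -0.0026, -0.0028, 0.043, 0.025],
  [0.0003, -0.0004, -0.0006, -0.0026, -0.0028, 0.048, 0.025],
  [0.0003, -0.0004, -0.0006, -0.0026, -0.0028, 0.048, 0.025],
])

```text
clock: 7.82
eef_pos: [575.5, 79.8, 85.5]
tcp_rot: [-3.141, -0.45, 0.066]
contact_force: [0.1, -0.7, -1.8]
opening: 0.402
grasp_force: 35.3
```

Run:
```python
from h import *
state()
R=toolR(-90+np.degrees(YAW),.45);z=-R.as_matrix()[:,2]
go(W([65,0,47])+z*(29.5),R)
```

```text
7.825 [575.5  79.8  85.5] [-3.141 -0.45   0.066] [ 0.16  0.34  2.17 -0.22  0.18  1.87] 0.4020569127688259 [ 0.1 -0.7 -1.8] 35.30850789331453
MOVE [-0.0006, -0.0, -0.0001, -0.0, 0.0007, 0.0133] rows>= 0.2 open 0.4020569127688259
```

Emit:
move_arm([
  [0, 0, 0, 0, 0.0005, 0.003, 0.025],
  [0, 0, 0, 0, 0.0005, 0.006, 0.025],
  [0, 0, 0, 0, 0.0005, 0.009, 0.025],
  [0, 0, 0, 0, 0.0005, 0.011, 0.025],
  [0, 0, 0, 0, 0.0005, 0.012, 0.025],
  [0, 0, 0, 0, 0.0005, 0.012, 0.025],
])

```text
clock: 8.57
eef_pos: [580.9, 79.7, 75.1]
tcp_rot: [-3.141, -0.451, 0.066]
contact_force: [0.4, -0.6, -1.1]
opening: 0.402
grasp_force: 35.3
```

Run:
```python
from h import *
state()
R=toolR(-90+np.degrees(YAW),.45);z=-R.as_matrix()[:,2]
go(W([65,0,47])+z*(29.5),R)
```

```text
8.575 [580.9  79.7  75.1] [-3.141 -0.451  0.066] [ 0.16  0.37  2.17 -0.24  0.16  1.89] 0.40190232701826506 [ 0.4 -0.6 -1.1] 35.308726451330585
MOVE [-0.0007, -0.0006, -0.0001, -0.0002, 0.0002, 0.0016] rows>= 0.0 open 0.40190232701826506
```

Emit:
move_arm([
  [0, 0, 0, 0, 0, 0.001, 0.025],
  [0, 0, 0, 0, 0, 0.002, 0.025],
  [0, 0, 0, 0, 0, 0.003, 0.025],
  [0, 0, 0, 0, 0, 0.003, 0.025],
])

```text
clock: 9.07
eef_pos: [581.8, 79.8, 73.4]
tcp_rot: [-3.141, -0.451, 0.066]
contact_force: [-11.9, -0.2, 18.6]
opening: 0.406
grasp_force: 37.9
```

Firm floor contact (about 22 N along the axis), at the expected depth. I'll ease off and release.

Emit:
move_arm([
  [0, 0, 0, 0, 0, -0.001, 0.025],
  [0, 0, 0, 0, 0, -0.001, 0.036],
  [0, 0, 0, 0, 0, -0.001, 0.044],
  [0, 0, 0, 0, 0, -0.001, 0.052],
  [0, 0, 0, 0, 0, -0.001, 0.06],
  [0, 0, 0, 0, 0, -0.001, 0.06],
])

```text
clock: 9.82
eef_pos: [581.7, 79.7, 73.3]
tcp_rot: [-3.141, -0.451, 0.066]
contact_force: [0.8, 1.2, -1.1]
opening: 0.707
grasp_force: 0.0
```

Emit:
move_arm([
  [0, 0, 0, 0, 0, -0.01, 0.06],
  [0, 0, 0, 0, 0, -0.03, 0.06],
  [0, 0, 0, 0, 0, -0.06, 0.06],
  [0, 0, 0, 0, 0, -0.1, 0.06],
  [0, 0, 0, 0, 0, -0.14, 0.06],
  [0, 0, 0, 0, 0, -0.14, 0.06],
])

```text
clock: 10.58
eef_pos: [521.4, 75.9, 202.8]
tcp_rot: [-3.14, -0.456, 0.066]
contact_force: [0.3, 1.0, -0.0]
opening: 0.706
grasp_force: 0.0
```

Run:
```python
from h import *
state()
P=camera_params("wrist");im,d=grab_frame("wrist");save('w6',im);np.savez('w6.npz',im=im,d=d,T=P["world_from_camera"])
hsv=cv2.cvtColor(im,cv2.COLOR_RGB2HSV)
n,l,st,c=cv2.connectedComponentsWithStats(cv2.inRange(hsv,(100,150,60),(125,255,255)))
for i in range(1,n):
    if 60<st[i,4]<5000: print('cap',c[i].round(1),atd(P,*c[i],np.median(d[l==i])).round(1))
print('exp',W([26.7,0,126]))
ptr=np.degrees(1.0+YAW)
print('grip',W([-90,0,45]),'pointer deg',ptr)
for a in(ptr-90,ptr+90): go([W([-90,0,0])[0],W([-90,0,0])[1],150],toolR(a))
```

```text
10.575 [521.4  75.9 202.8] [-3.14  -0.456  0.066] [ 0.17  0.04  2.19 -0.1   0.45  1.75] 0.70557511319346 [ 0.3  1.  -0. ] 0.0
cap [173.1 245.4] [547.3 177.4 127.1]
cap [450.9 245.2] [560.8 -21.1 127.2]
cap [309.9 246.4] [553.1  79.5 127.3]
exp [555.94080716  77.77690572 126.        ]
grip [439.49952643  70.01043014  45.        ] pointer deg 61.111678428653605
MOVE [0.2257, -0.4161, -0.982, -0.0961, 0.0004, 0.0101] rows>= 5.8 open 0.7070379954618058
MOVE [-0.4856, -0.2634, 2.0982, -0.0961, 0.0004, 0.0101] rows>= 11.6 open 0.7070379954618058
```

View pics/w6.png

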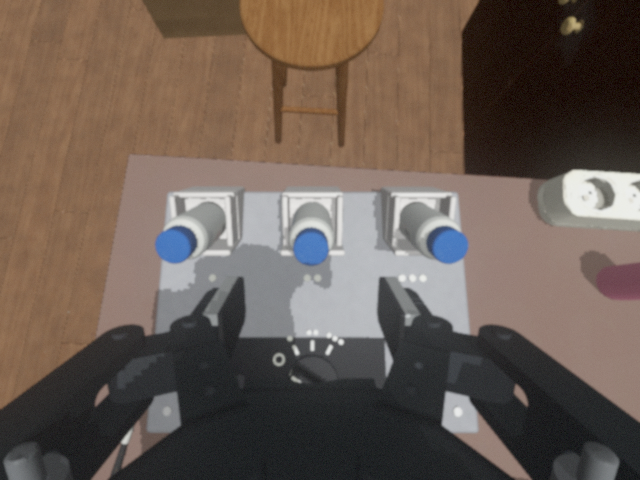

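All three caps are in line ((173,245), (310,246), (451,245)), at equal heights and 100 mm apart, so the bottle is seated. Next is the knob: verify its centre and pointer, and approach.

In the tool's units: -0.982 rad / 6.2832 = -0.1563.

Emit:
move_arm([
  [0.0059, -0.011, -0.0259, -0.016, 0, 0.0015, 0.05],
  [0.0119, -0.022, -0.052, -0.032, 0, 0.003, 0.05],
  [0.018, -0.0331, -0.0781, -0.048, 0, 0.005, 0.05],
  [0.0239, -0.0441, -0.1042, -0.064, 0, 0.007, 0.05],
  [0.0299, -0.0552, -0.1302, -0.08, 0, 0.009, 0.05],
  [0.0359, -0.0662, -0.1563, -0.0961, 0.0004, 0.0101, 0.05],
  [0.0359, -0.0662, -0.1563, -0.0961, 0.0004, 0.0101, 0.05],
])

```text
clock: 11.5
eef_pos: [438.5, 70.0, 146.9]
tcp_rot: [-3.137, 0.004, 1.066]
contact_force: [-0.4, 0.6, -0.7]
opening: 0.588
grasp_force: 0.0
```

Run:
```python
from h import *
state()
f=np.load('top0.npz');P=camera_params("top")
print('knob disc (top img)',onz(P,248,268.5,31).round(1))
im,d=f['im'],f['d'];sub=np.array([atd(P,u,v,d[v,u]) for v in range(250,290) for u in range(228,270)])
b=sub[(sub[:,2]>48)&(sub[:,2]<66)];r=cv2.minAreaRect(b[:,:2].astype(np.float32));print('bar',len(b),b.mean(0),r)
g=(abs(np.array(im[250:290,228:270],int)).min(2)>170);
a=np.degrees(1+YAW)-90
for z in(100,35): go(np.r_[W([-90,0,0])[:2],z],toolR(a))
```

```text
11.5 [438.5  70.  146.9] [-3.137  0.004  1.066] [ 0.15  0.19  2.08 -0.    0.88  0.66] 0.588056509035143 [-0.4  0.6 -0.7] 0.0
knob disc (top img) [441.5  69.4  31. ]
bar 207 [440.46967015  69.18199726  57.49155271] ((440.9457092285156, 69.46788024902344), (46.82581329345703, 14.072848320007324), 60.92086410522461)
MOVE [-0.0049, 0.0039, -0.0006, 0.0007, 0.0011, 0.0469] rows>= 0.8 open 0.588056509035143
MOVE [-0.0049, 0.0039, -0.0006, 0.0009, 0.0014, 0.1119] rows>= 1.8 open 0.588056509035143
```

In the tool's units: 0.004 rad / 6.2832 = 0.0006.

Emit:
move_arm([
  [-0.0008, 0.0006, 0, 0.0009, 0.0022, 0.04, 0.05],
  [-0.0008, 0.0006, 0, 0.0009, 0.0022, 0.075, 0.05],
  [-0.0008, 0.0006, 0, 0.0009, 0.0022, 0.1, 0.05],
  [-0.0008, 0.0006, 0, 0.0009, 0.0022, 0.111, 0.05],
  [-0.0008, 0.0006, 0, 0.0009, 0.0022, 0.111, 0.05],
  [-0.0008, 0.0006, 0, 0.0009, 0.0022, 0.111, 0.05],
])

```text
clock: 12.25
eef_pos: [441.7, 69.4, 38.2]
tcp_rot: [3.138, -0.003, 1.065]
contact_force: [0.0, -0.6, -0.6]
opening: 0.585
grasp_force: 0.0
```

Emit:
move_arm([
  [0, 0, 0, 0, 0, 0, 0.035],
  [0, 0, 0, 0, 0, 0, 0.02],
  [0, 0, 0, 0, 0, 0, 0.006],
  [0, 0, 0, 0, 0, 0, 0.006],
  [0, 0, 0, 0, 0, 0, 0.006],
  [0, 0, 0, 0, 0, 0, 0.006],
], grip_force=25)

```text
clock: 13.0
eef_pos: [440.7, 69.8, 38.0]
tcp_rot: [3.14, -0.002, 1.066]
contact_force: [-4.2, 3.6, 10.3]
opening: 0.159
grasp_force: 27.1
```

Run:
```python
from h import *
state()
```

```text
13.0 [440.7  69.8  38. ] [ 3.140e+00 -2.000e-03  1.066e+00] [0.15 0.38 2.15 0.   0.6  0.66] 0.15926748572932067 [-4.2  3.6 10.3] 27.070775628089905
```

In the tool's units: 1 rad / 6.2832 = 0.1592.

Emit:
move_arm([
  [0, 0, 0.0223, 0, 0, 0, 0.006],
  [0, 0, 0.0446, 0, 0, 0, 0.006],
  [0, 0, 0.0668, 0, 0, 0, 0.006],
  [0, 0, 0.0907, 0, 0, 0, 0.006],
  [0, 0, 0.113, 0, 0, 0, 0.006],
  [0, 0, 0.1369, 0, 0, 0, 0.006],
  [0, 0, 0.1592, 0, 0, 0, 0.006],
  [0, 0, 0.1592, 0, 0, 0, 0.006],
])

```text
clock: 14.0
eef_pos: [440.5, 69.7, 38.0]
tcp_rot: [3.142, -0.002, 0.066]
contact_force: [-4.6, 2.5, 9.5]
opening: 0.154
grasp_force: 30.8
```

Run:
```python
from h import *
state();print('want yaw',YAW)
```

```text
14.0 [440.5  69.7  38. ] [ 3.142e+00 -2.000e-03  6.600e-02] [ 0.15  0.38  2.15 -0.    0.6   1.66] 0.1536262009111516 [-4.6  2.5  9.5] 30.808534026145935
want yaw 0.0666
```

Release, retreat straight up, then to the robot's side so the top camera sees the knob.

Emit:
move_arm([
  [0, 0, 0, 0, 0, 0, 0.02],
  [0, 0, 0, 0, 0, 0, 0.035],
  [0, 0, 0, 0, 0, 0, 0.05],
  [0, 0, 0, 0, 0, 0, 0.05],
  [0, 0, 0, 0, 0, -0.02, 0.05],
  [0, 0, 0, 0, 0, -0.06, 0.05],
  [0, 0, 0, 0, 0, -0.12, 0.05],
  [0, 0, 0, 0, 0, -0.16, 0.05],
])

```text
clock: 15.0
eef_pos: [441.0, 69.4, 199.9]
tcp_rot: [-3.141, -0.005, 0.066]
contact_force: [1.2, 0.6, 0.1]
opening: 0.585
grasp_force: 0.0
```

Emit:
move_arm([
  [0, 0, 0, -0.03, 0, -0.02, 0.05],
  [0, 0, 0, -0.06, 0, -0.04, 0.05],
  [0, 0, 0, -0.09, 0, -0.05, 0.05],
  [0, 0, 0, -0.12, 0, -0.05, 0.05],
  [0, 0, 0, -0.12, 0, -0.05, 0.05],
])

```text
clock: 15.62
eef_pos: [319.0, 61.2, 247.0]
tcp_rot: [-3.141, -0.003, 0.066]
contact_force: [0.3, -0.2, -0.4]
opening: 0.583
grasp_force: 0.0
```

Run:
```python
from h import *
state()
P=camera_params("wrist");im,d=grab_frame("wrist");save('w7',im)
hsv=cv2.cvtColor(im,cv2.COLOR_RGB2HSV)
n,l,st,c=cv2.connectedComponentsWithStats(cv2.inRange(hsv,(100,150,60),(125,255,255)))
for i in range(1,n):
    if 60<st[i,4]<5000: print('cap',c[i].round(1),atd(P,*c[i],np.median(d[l==i])).round(1))
c0=W([-90,0,57]);X=np.array([atd(P,u,v,d[v,u]) for v in range(0,480,2) for u in range(0,640,2)])
b=X[(X[:,2]>50)&(X[:,2]<64)&(np.hypot(*(X[:,:2]-c0[:2]).T)<28)]
print(len(b),cv2.minAreaRect(b[:,:2].astype(np.float32)) if len(b) else '', 'want deg',np.degrees(YAW))
```

```text
15.625 [319.   61.2 247. ] [-3.141e+00 -3.000e-03  6.600e-02] [ 0.19 -0.17  2.19 -0.    1.13  1.69] 0.5830029977209281 [ 0.3 -0.2 -0.4] 0.0
187 ((439.80682373046875, 70.93223571777344), (44.776432037353516, 11.435927391052246), 4.084169387817383) want deg 3.815898915571283
```

View pics/w7.png

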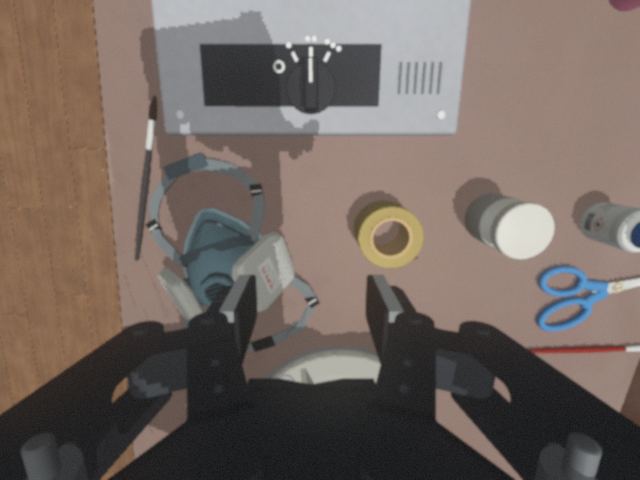

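The pointer at (311,65) lines up with the two-dot mark; the bar measures 4.1° against the 3.8° wanted. I'll check the caps once more with the top camera and hand in.

Run:
```python
from h import *
P=camera_params("top");im,d=grab_frame("top");hsv=cv2.cvtColor(im,cv2.COLOR_RGB2HSV)
n,l,st,c=cv2.connectedComponentsWithStats(cv2.inRange(hsv,(100,150,60),(125,255,255)))
p=[atd(P,*c[i],np.median(d[l==i])) for i in range(1,n) if 60<st[i,4]<5000]
print(np.round(p,1))
k=[q for q in p if 545<q[0]<570 and -50<q[1]<200]
if len(k)==3 and all(abs(q[2]-126.5)<3 for q in k): print(order.sign_off())
```

```text
[[ 561.4 -410.5  157.8]
 [ 561.2  -21.3  126.1]
 [ 553.3   78.1  125.7]
 [ 548.2  177.1  126.4]
 [ 320.5 -282.7   74.7]
 [ 221.  -274.5    9.4]]
the job is handed in; nothing more can be done
None
```

The slim bottle is fully down in the free middle cradle (cradle 2), the selector is clicked in at the two-dot mark, and the job was handed in after about 16 s; the other two bottles did not move.

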